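Tip the bush tray to bring the parts to the pick-up end

TASK

The three steel bushes are lying back in the tilting tray at the engine line: bring them to its front end without touching them. Gently press the tray's lip down until the tray sits on its rubber stop, keep it lightly pressed there for a couple of seconds so that every bush slides down against the front wall, then ease the tray back up to level without letting it snap back, let go, and leave the wrench, can and cover alone.

Things in the scene. Friction and masses are not known exactly. Their poses are not given: they have to be found in the camera images.
- stand: dark steel stand fixed on the bench: base plate 340 x 200 mm, 12 mm thick, two upright cheeks (to 160 mm) carry the tray's hinge. Origin: on the bench under the middle of the hinge. x runs along the tray's lanes towards the front end with the push lip, y along the hinge, z up. The hinge axis is 145 mm above the origin, parallel to y.
- tray_hinge (a joint): angle of the tray, rad: 0 = level (at rest), positive = lip end down. A spring drives it back to 0: holding the lip takes 3 to 8 N at the lip (less once the bushes are at the front); released freely the tray snaps up. It meets the stop between 0.46 and 0.61 rad, depending on where that stands. It must never turn back faster than 1.4 rad/s.
- lip (a point): point to press, on top of the push lip: a flat tongue 110 mm wide (y), 4 mm thick, reaching 67 mm out from the tray's front wall. The point is 190 mm in front of the hinge on the centre line, 21 mm from the free edge, 46 mm from the front wall. Moves with the tray; x to the free edge, z square off the lip. 149 mm above the bench when level. Never press it with more than 25 N.
- tray_floor (a point): middle of the tray's floor (upper face), 4 mm above the hinge axis; x towards the front end with the lip, y across the lanes, z square off the floor. Inside the tray is 280 mm long (front wall's inner face at x = 140 mm); walls 26 mm high; two low dividers at y = +-25 mm make three lanes along x, 48 mm wide.
- stop: end stop: dark steel block (foot 75 x 100 mm, 2.5 kg) on the base plate under the tray's lip half; on top a sprung rubber bar, 20 mm diameter, parallel to the hinge, its centre 60 mm above the origin (centre of the underside); it gives 1 mm per 14 N. The tray's underside lands on it and sits when pressing over 2 N: push 2 to 10 N more than holding takes.
- bush0: steel ring 34 mm across, 22 mm bore, 22 mm tall, about 80 g (varies), standing on its flat end in the right-hand (y about -50 mm) lane. Origin: centre of its underside. It slides on the smooth tray floor once the tray is tilted by somewhere between 0.3 and 0.44 rad.
- bush1: steel ring 34 mm across, 22 mm bore, 22 mm tall, about 80 g (varies), standing on its flat end in the middle lane. Origin: centre of its underside. It slides on the smooth tray floor once the tray is tilted by somewhere between 0.3 and 0.44 rad.
- bush2: steel ring 34 mm across, 22 mm bore, 22 mm tall, about 80 g (varies), standing on its flat end in the left-hand (y about +50 mm) lane. Origin: centre of its underside. It slides on the smooth tray floor once the tray is tilted by somewhere between 0.3 and 0.44 rad.
- tray: aluminium tray, open on top, about 0.9 kg, hinged across its middle on the stand. Origin: on the hinge axis in the tray's middle; axes as tray_floor. Its floor is 4 mm thick and the flat underside passes through the hinge axis.
- wrench: bystander: steel wrench, 190 mm, lying on the bench. Leave alone.
- can: bystander: grey closed can, 66 mm across, 100 mm tall. Leave alone.
- cover: bystander: round cast aluminium cover, 120 mm across, 34 mm tall. Leave alone.

How it is judged (in metres and radians):
On the way:
1. the tray is pressed onto its stop with more than 2 N while all three bushes lie at the front wall, for 1 s (contact force between tray and stop above 2 N and x of bush0 in the frame of tray_floor between 0.108 and 0.14 m and x of bush1 in the frame of tray_floor between 0.108 and 0.14 m and x of bush2 in the frame of tray_floor between 0.108 and 0.14 m and z of bush0 in the frame of tray_floor between -0.006 and 0.012 m and z of bush1 in the frame of tray_floor between -0.006 and 0.012 m and z of bush2 in the frame of tray_floor between -0.006 and 0.012 m), for 1 s.
At the end, for the whole second after the job is handed in: The tray is back level (hinge below 0.03 rad) and at rest, and all three bushes lie still on its floor with their centres more than 108 mm in front of the tray's middle (at most 15 mm short of touching the front wall), inside the tray (value of joint tray_hinge below 0.03 rad and angular speed of tray below 0.05 rad/s and x of bush0 in the frame of tray_floor between 0.108 and 0.14 m and x of bush1 in the frame of tray_floor between 0.108 and 0.14 m and x of bush2 in the frame of tray_floor between 0.108 and 0.14 m and z of bush0 in the frame of tray_floor between -0.006 and 0.012 m and z of bush1 in the frame of tray_floor between -0.006 and 0.012 m and z of bush2 in the frame of tray_floor between -0.006 and 0.012 m and linear speed of each of bush0, bush1, bush2 below 0.02 m/s).
It fails at once if the tray is pressed harder than 25 N (contact force between any of the fingers, the arm and tray above 25 N).
It fails at once if the tray snaps back: its lip rises faster than about 0.27 m/s (hinge faster than 1.4 rad/s) (velocity of joint tray_hinge below -1.4 rad/s).
It fails at once if a bush is touched by the robot (contact force between any of the fingers, the arm and bush0 above 0.5 N or contact force between any of the fingers, the arm and bush1 above 0.5 N or contact force between any of the fingers, the arm and bush2 above 0.5 N).
It fails at once if the wrench, the can or the cover is moved by more than 20 mm (distance of any of wrench, can, cover from where it was at the start of the episode above 0.02 m).
It also fails if it takes over 64 s, if anything falls off the work surface, if the arm or the gripper's body presses on something with over 40 N, if the wrist force passes 120 N, or if a joint passes its speed limit or range.

ROBOT

A 6-joint arm with a two-finger parallel gripper is mounted at the origin on the work surface. World frame = base frame: x ahead of the robot, y to its left, z up, the work surface at z = 0. Lengths are in m, angles in degrees, forces in N, time in s.
With the tool pointing down it reaches from about 0.4 to 0.825 m from the base axis. Payload 7 kg.
Tool frame: the origin (TCP) lies midway between the tips of the shut fingers; the grasp point (between the pads) lies r.tcp_to_grasp behind it (r.tcp_to_grasp is the distance from the TCP to the grasp point, in m); x points along the fingers, y is the direction in which the jaws open and shut, and the axes are right-handed (so a half turn about x gives the same grasp; the last joint's range is limited). The gripper opens to 88 mm and grips with 3 to 60 N. Pads are 19 mm wide; open, the fingers measure 130 mm over their backs; the gripper's body (78 mm by 193 mm) begins 47 mm behind the grasp point.
Start: joints at [84.861, 20.546, 0.682, 0, -70.136, -16.507], TCP at [0.249, 0.627, 0.227] pointing down, gripper open.
Joint ranges: [-176.03, 176.03], [-82.01, 121.73], [-58.28, 71.71], [-173.87, 95.51], [-174.79, -0.11], [-173.66, 173.66]. Speed limits (degrees/s): [136.94, 136.94, 172.46, 180, 180, 180].

INTERFACE

Orientations are given as [roll, pitch, yaw] about the fixed x, y, z axes, in that order (R = Rz(yaw) Ry(pitch) Rx(roll)).
In Python, from plant import r gives the robot as it stands.
- The arm moves only by the tool carry_out, never from a script. Its argument "moves" is a list of rows, each a list of 7 numbers: the shift along the world's x, y, z in mm, then the turn, a rotation vector about the world's x, y, z in rad, then the opening in per cent of the stroke, from 0 (shut) to 100 (fully open). In form: [[x, y, z, wx, wy, wz, claw], ...]. A call has 1 to 5 rows; each row is the pose to reach, as a shift and turn from the pose commanded when the call began; what a row does not reach only later rows make up. A row lasts 1/10 s, in which the tool goes at most 50 mm and 8.59 degrees, less where a joint would pass 70% of its speed; a pose out of reach is approached as far as the arm can. A call with a gripper value outside its range is refused whole. The fingers move at their own pace and stop on an object; "squeeze" is the grip in N (left out, the last holds). Time passes only in rows, so rows that repeat a pose let the fingers close. It gives the time, the measured TCP pose, the force and the opening at its end, in the units of the state.
- r.get_state(): the state, without advancing time (a new reading comes with each control period).
- r.capture(name): name is "side" or "top"; returns the picture (384x512x3 uint8, blue, green, red); there is no depth.
- r.camera_params(name): a dict with "K" (3x3 intrinsics, pixels), "rvec" (rotation vector, rad) and "tvec" (3), from world to camera coordinates, as OpenCV has them. Camera axes: x right, y down, z forward; pixel columns grow to the right and rows downward; lengths in m; the calibration is good to about 2 mm. A picture is of the moment at which its call begins. camera_params takes no time and is no camera call.
- r.close_job(): hands the job in, once; it reports no verdict.
The state is a dict: "time_s": time; "joints": joint angles; "qd": joint speeds; "joint_torque": joint torques, N m; "tcp_pos": TCP position; "eef_rot": TCP orientation; "contact_force": force on the tool from outside, world axes, zero at the start; "moment": the same for the moment, N m; "gripper_width": finger opening in m.
Only numpy, scipy, OpenCV 4.12 (cv2) and the standard library are available. Lean on these libraries where they do the work, as an engineer would, in place of code of your own. Each camera call takes 0.05 s, during which the arm holds its last target. There are 200 camera calls.

## Working session

There is one attempt and no reset: what is moved stays moved. The work goes in short steps, Python scripts to look and compute and a tool call to move; the robot and the scene stay as the last step left them, time stands still between calls to the robot, and variables do not carry over. Pictures are saved under pics/ and viewed, about 8 in all and at most 12, crops included, and the job is handed in when it is done.

Besides the shell and the picture viewer there is one more tool, called after "Call:" by a JSON object that holds its "api" and its "payload", one argument or row to a line. carry_out: Moves the arm, as the interface text tells. Its arguments: {"type":"object","properties":{"moves":{"type":"array"},"squeeze":{"type":"number"}},"required":["moves"]}

```bash
mkdir -p pics; python3 - <<'E'
from plant import r
import cv2
for n in("top","side"):
    cv2.imwrite(f"pics/{n}0.png",r.capture(n))
    p=r.camera_params(n);print(n,p)
s=r.get_state();print(s,r.tcp_to_grasp)
E
```

```text
top {'K': array([[385.32892075,   0.        , 264.73398125],
       [  0.        , 385.32892075, 198.05887738],
       [  0.        ,   0.        ,   1.        ]]), 'rvec': array([ 2.16627978, -2.18315105,  0.1069648 ]), 'tvec': array([0.02586587, 0.57261193, 1.32888101])}
side {'K': array([[491.05987737,   0.        , 260.61601368],
       [  0.        , 491.05987737, 194.75864148],
       [  0.        ,   0.        ,   1.        ]]), 'rvec': array([ 2.23489359, -0.14402089,  0.07212406]), 'tvec': array([-0.58035159,  0.15850451,  1.33999608])}
{'time_s': 0.1, 'joints': array([ 8.48602276e+01,  2.05856896e+01,  6.38276131e-01, -1.76229021e-02,
       -7.01327058e+01, -1.65082237e+01]), 'qd': array([-0.01495707, -0.11350767,  0.10611722,  0.05746924, -0.04459959,
        0.07495862]), 'joint_torque': array([-1.46026614e-03, -5.84162235e+01,  2.93750203e+01,  7.01547191e+00,
        1.00804723e-02, -4.55676729e-05]), 'tcp_pos': array([0.24886079, 0.62699207, 0.22572956]), 'eef_rot': array([  94.82635459,   89.91818524, -106.8276421 ]), 'contact_force': array([ 0.50643503,  0.21443285, -0.62183498]), 'moment': array([-0.0511843 , -0.00664835, -0.0152293 ]), 'gripper_width': 0.08789309975170988} 0.0188
```

View pics/top0.png

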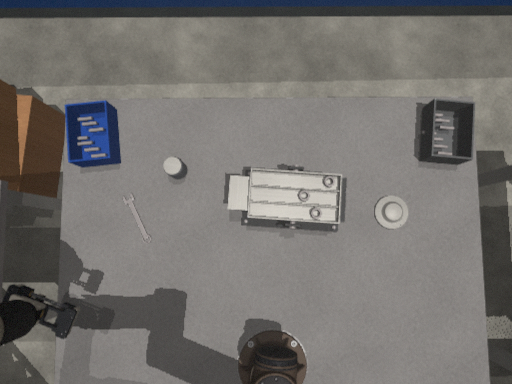

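View pics/side0.png

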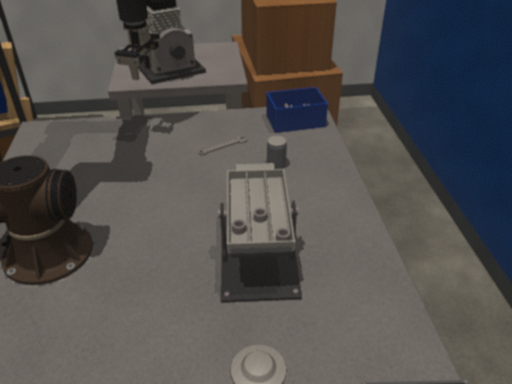

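The top view shows the tray's walls at about u 248–341, v 168–222. The lip is to the left (+y) at about (238,193), and the bushes are at (328,181), (303,196) and (315,212). The can is at (173,167), the wrench at (138,218) and the cover at (392,212). The side view agrees with this.

```bash
cat > h.py <<'E'
import cv2,numpy as np
from plant import r
def ray(n,uv,z):
    p=r.camera_params(n);R=cv2.Rodrigues(p["rvec"])[0];C=-R.T@p["tvec"]
    d=R.T@np.linalg.solve(p["K"],[uv[0],uv[1],1.]);return C+d*(z-C[2])/d[2]
def proj(n,X):
    p=r.camera_params(n);return cv2.projectPoints(np.array(X,float).reshape(-1,3),p["rvec"],p["tvec"],p["K"],None)[0].reshape(-1,2)
E
python3 - <<'E'
from h import *
im=cv2.imread("pics/top0.png")
g=cv2.cvtColor(im,cv2.COLOR_BGR2GRAY);m=np.zeros_like(g)
m[150:240,215:355]=(g[150:240,215:355]>140)*255
# lip: bright blob left of the front wall
l=m.copy();l[:,247:]=0
c=max(cv2.findContours(l,0,1)[0],key=cv2.contourArea);rl=cv2.minAreaRect(c);print(rl)
B=np.array([ray("top",q,.147)for q in cv2.boxPoints(rl)]);print("lip",B.round(4))
t=cv2.morphologyEx(m,cv2.MORPH_CLOSE,np.ones((9,9)));t[:,:244]=0
c=max(cv2.findContours(t,0,1)[0],key=cv2.contourArea);rt=cv2.minAreaRect(c)
T=np.array([ray("top",q,.175)for q in cv2.boxPoints(rt)]);print(rt,"\ntray",T.round(4),T.mean(0).round(4),np.linalg.norm(np.diff(T,axis=0),axis=1))
for q in[(328,181),(303,196),(315,212)]:print("bush",ray("top",q,.171).round(3))
cv2.imwrite("pics/c.png",cv2.resize(np.hstack([im[150:240,215:355],cv2.cvtColor(m,8)[150:240,215:355]]),None,fx=2.8,fy=2.8,interpolation=2))
s=cv2.imread("pics/side0.png")[130:310,190:330]
cv2.imwrite("pics/c2.png",cv2.resize(s,None,fx=3.3,fy=3.3,interpolation=2))
E
```

```text
((237.34461975097656, 192.29693603515625), (19.248096466064453, 34.502349853515625), 3.1798300743103027)
lip [[0.5273 0.1435 0.147 ]
 [0.6385 0.1375 0.147 ]
 [0.6345 0.0756 0.147 ]
 [0.5234 0.0821 0.147 ]]
((298.1506042480469, 189.04827880859375), (109.2019271850586, 77.06455993652344), 0.6661998629570007) 
tray [[ 0.469   0.09    0.175 ]
 [ 0.7127  0.0865  0.175 ]
 [ 0.7061 -0.2598  0.175 ]
 [ 0.4624 -0.2498  0.175 ]] [ 0.5876 -0.0832  0.175 ] [0.24366515 0.34637924 0.24387853]
bush [ 0.612 -0.178  0.171]
bush [ 0.565 -0.098  0.171]
bush [ 0.514 -0.135  0.171]
```

View pics/c.png

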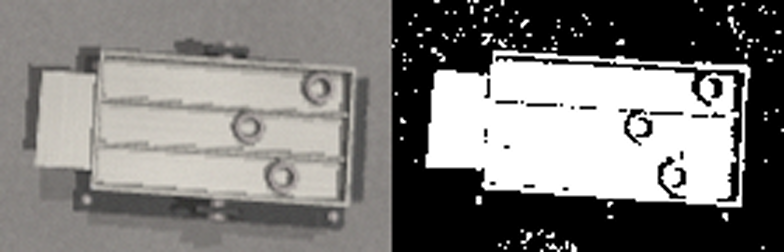

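The left crop shows the lip as a bright rectangle, free edge on the left. Its measured width of 111 mm fits the 110 mm given, and the bushes fall in their lanes. I'll press with shut fingers, jaw axis along the hinge, leaning the tool 0.35 rad forward so the body clears the tilted walls.

```bash
cat >> h.py <<'E'
from scipy.spatial.transform import Rotation as Ro
d=np.array([.059,.998,0]);d/=np.linalg.norm(d)
edge=np.array([.5829,.1405,0]);lip=edge-.021*d+[0,0,.149];hinge=edge-.211*d+[0,0,.145]
hy=np.cross([0,0,1],d)
a=.35
E
python3 - <<'E'
from h import *
s=r.get_state();R0=Ro.from_euler("xyz",s["eef_rot"],degrees=True)
print(R0.as_matrix().round(3));print("lip",lip,"hinge",hinge)
n=np.cos(a)*np.array([0,0,1])+np.sin(a)*d
for sg in(1,-1):
    x=-n;y=sg*hy;R=Ro.from_matrix(np.c_[x,y,np.cross(x,y)])
    v=(R*R0.inv()).as_rotvec();print(sg,v.round(4),np.linalg.norm(v)/.1499)
print("shift to 40 above lip",(1e3*(lip+[0,0,.04]-s["tcp_pos"])).round(1))
print("can",ray("top",(173,165),.1),"wrench",ray("top",(138,218),0))
E
```

```text
[[-0.    -0.369 -0.929]
 [-0.001 -0.929  0.369]
 [-1.     0.001 -0.   ]]
lip [0.58166068 0.1195366  0.149     ] hinge [ 0.57044779 -0.07013224  0.145     ]
1 [-0.3143 -0.2019 -1.2382] 8.627756571059233
-1 [-0.2175  0.3447  1.8675] 12.751477541104432
shift to 40 above lip [ 332.8 -507.5  -36.7]
can [0.67956626 0.32844771 0.1       ] wrench [0.50733029 0.47404416 0.        ]
```

Call:
{"api": "carry_out", "payload": {
  "moves": [
    [22,-34,0,-0.021,-0.0134,-0.0826,0],
    [44,-68,0,-0.042,-0.0268,-0.165,0],
    [66,-102,0,-0.063,-0.04,-0.248,0],
    [88,-135,0,-0.084,-0.054,-0.33,0],
    [111,-169,0,-0.1048,-0.0673,-0.4127,0]
  ]
}}

```text
time_s: 0.6
tcp_pos: [0.3604, 0.4569, 0.2263]
eef_rot: [156.1, 82.8, -69.4]
contact_force: [0.6, 0.9, -1.1]
gripper_width: 0.0531
```

Call:
{"api": "carry_out", "payload": {
  "moves": [
    [22,-34,0,-0.021,-0.0134,-0.0826,0],
    [44,-68,0,-0.042,-0.0268,-0.165,0],
    [66,-102,0,-0.063,-0.04,-0.248,0],
    [88,-135,0,-0.084,-0.054,-0.33,0],
    [111,-169,0,-0.1048,-0.0673,-0.4127,0]
  ]
}}

```text
time_s: 1.1
tcp_pos: [0.4715, 0.2879, 0.2264]
eef_rot: [168.1, 76.1, -81.2]
contact_force: [0.3, -0.1, 0.6]
gripper_width: 0.0132
```

Call:
{"api": "carry_out", "payload": {
  "moves": [
    [22,-34,0,-0.021,-0.0134,-0.0826,0],
    [44,-68,0,-0.042,-0.0268,-0.165,0],
    [66,-102,0,-0.063,-0.04,-0.248,0],
    [88,-135,0,-0.084,-0.054,-0.33,0],
    [111,-169,0,-0.1048,-0.0673,-0.4127,0]
  ]
}}

```text
time_s: 1.6
tcp_pos: [0.5825, 0.1189, 0.2263]
eef_rot: [-179.8, 69.9, -93.3]
contact_force: [0.3, 0.3, -0.1]
gripper_width: 0.0005
```

```bash
python3 - <<'E'
from h import *
s=r.get_state();R0=Ro.from_euler("xyz",s["eef_rot"],degrees=True)
print(s["time_s"],s["tcp_pos"],s["contact_force"],s["gripper_width"],s["joints"].round(1))
n=np.cos(a)*np.array([0,0,1])+np.sin(a)*d
x=-n;R=Ro.from_matrix(np.c_[x,hy,np.cross(x,hy)])
print((R*R0.inv()).as_rotvec().round(4),"to 20 above lip",(1e3*(lip+[0,0,.02]-s["tcp_pos"])).round(1))
im=r.capture("side")[60:310,150:380];print(proj("side",[lip]))
cv2.imwrite("pics/s1.png",cv2.resize(im,None,fx=2.4,fy=2.4,interpolation=2))
E
```

```text
1.6 [0.58249803 0.11894053 0.22634427] [ 0.31233297  0.30715807 -0.12883016] 0.00045860185315399515 [ 39.7  18.1 -12.   15.1 -74.4 -49.2]
[0.0011 0.0014 0.0024] to 20 above lip [ -0.8   0.6 -57.3]
[[254.03964574 167.5194    ]]
```

View pics/s1.png

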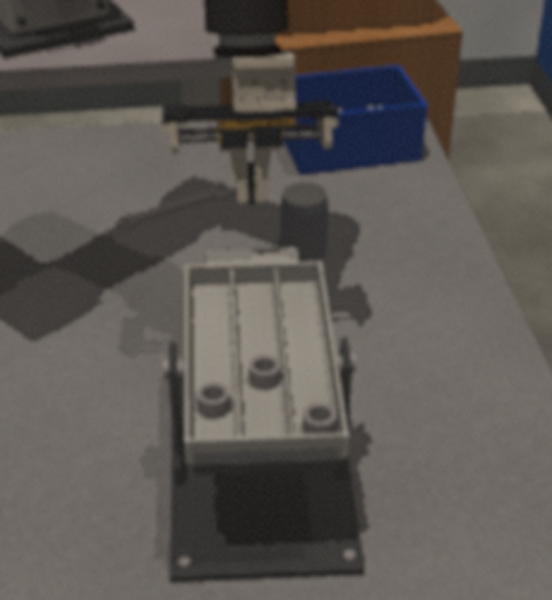

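Finger tips are at crop (252,200), straight above the lip at (252,255), and the tray and bushes are untouched. Next I lower to contact.

Call:
{"api": "carry_out", "payload": {
  "moves": [
    [-0.2,0,-14,0,0,0,0],
    [-0.4,0,-28,0,0,0,0],
    [-0.6,0,-42,0,0,0,0],
    [-0.8,0,-55,0,0,0,0],
    [-0.8,0,-65,0,0,0,0]
  ]
}}

```text
time_s: 2.15
tcp_pos: [0.5804, 0.1209, 0.16]
eef_rot: [-180.0, 69.9, -93.2]
contact_force: [0.8, -0.5, -0.7]
gripper_width: 0.0003
```

Call:
{"api": "carry_out", "payload": {
  "moves": [
    [0,0,-2,0,0,0,0],
    [0,0,-4,0,0,0,0],
    [0,0,-6,0,0,0,0],
    [0,0,-8,0,0,0,0],
    [0,0,-10,0,0,0,0]
  ]
}}

```text
time_s: 2.65
tcp_pos: [0.5815, 0.1205, 0.152]
eef_rot: [-179.7, 70.0, -93.0]
contact_force: [-0.8, 1.1, 5.8]
gripper_width: 0.0009
```

Call:
{"api": "carry_out", "payload": {
  "moves": [
    [0,0,-2,0,0,0,0],
    [0,0,-4,0,0,0,0],
    [0,0,-6,0,0,0,0],
    [0,0,-8,0,0,0,0],
    [0,0,-10,0,0,0,0]
  ]
}}

```text
time_s: 3.15
tcp_pos: [0.5816, 0.1205, 0.1423]
eef_rot: [-179.6, 70.0, -93.0]
contact_force: [-1.9, -0.0, 5.0]
gripper_width: 0.0003
```

Call:
{"api": "carry_out", "payload": {
  "moves": [
    [0,-0.5,-5,0,0,0,0],
    [0,-1,-10,0,0,0,0],
    [0,-1.6,-15,0,0,0,0],
    [0,-2.3,-20,0,0,0,0],
    [-0.2,-3,-25,0,0,0,0]
  ]
}}

```text
time_s: 3.65
tcp_pos: [0.5814, 0.118, 0.1171]
eef_rot: [-179.6, 70.0, -92.9]
contact_force: [-1.1, 3.0, 5.0]
gripper_width: 0.0004
```

Call:
{"api": "carry_out", "payload": {
  "moves": [
    [0,-0.8,-4,0,0,0,0],
    [0,-1.6,-8,0,0,0,0],
    [-0.1,-2.4,-12,0,0,0,0],
    [-0.2,-3.2,-16,0,0,0,0],
    [-0.2,-4,-20,0,0,0,0]
  ]
}}

```text
time_s: 4.15
tcp_pos: [0.5811, 0.1137, 0.0966]
eef_rot: [-179.7, 70.0, -93.0]
contact_force: [-1.3, 3.9, 4.7]
gripper_width: 0.0005
```

Call:
{"api": "carry_out", "payload": {
  "moves": [
    [0,-0.8,-3,0,0,0,0],
    [0,-1.6,-6,0,0,0,0],
    [-0.1,-2.4,-9,0,0,0,0],
    [-0.2,-3.2,-12,0,0,0,0],
    [-0.2,-4,-15,0,0,0,0]
  ]
}}

```text
time_s: 4.65
tcp_pos: [0.5807, 0.1092, 0.0814]
eef_rot: [-179.8, 69.9, -93.1]
contact_force: [-1.3, 2.8, 5.1]
gripper_width: 0.0003
```

Call:
{"api": "carry_out", "payload": {
  "moves": [
    [0,-0.8,-2,0,0,0,0],
    [0,-1.6,-4,0,0,0,0],
    [-0.1,-2.3,-6,0,0,0,0],
    [-0.2,-3,-8,0,0,0,0],
    [-0.2,-3.6,-10,0,0,0,0]
  ]
}}

```text
time_s: 5.15
tcp_pos: [0.5804, 0.1054, 0.0714]
eef_rot: [-179.8, 69.9, -93.2]
contact_force: [0.5, 1.4, 3.2]
gripper_width: 0.0004
```

Call:
{"api": "carry_out", "payload": {
  "moves": [
    [0,-0.4,-1,0,0,0,0],
    [0,-0.8,-2,0,0,0,0],
    [0,-1.2,-3,0,0,0,0],
    [0,-1.6,-4,0,0,0,0],
    [-0.1,-2,-5,0,0,0,0]
  ]
}}

```text
time_s: 5.65
tcp_pos: [0.5801, 0.1034, 0.0665]
eef_rot: [-179.8, 69.9, -93.2]
contact_force: [0.2, -1.4, 5.0]
gripper_width: 0.0006
```

```bash
python3 - <<'E'
from h import *
im=r.capture("top");s=r.get_state()
print(s["time_s"],s["tcp_pos"],s["contact_force"])
cv2.imwrite("pics/t2.png",cv2.resize(im[140:250,200:360],None,fx=3.6,fy=3.6,interpolation=2))
E
```

```text
5.7 [0.5801241  0.10333889 0.06641316] [-0.1111672  -0.80511675  4.91605175]
```

View pics/t2.png

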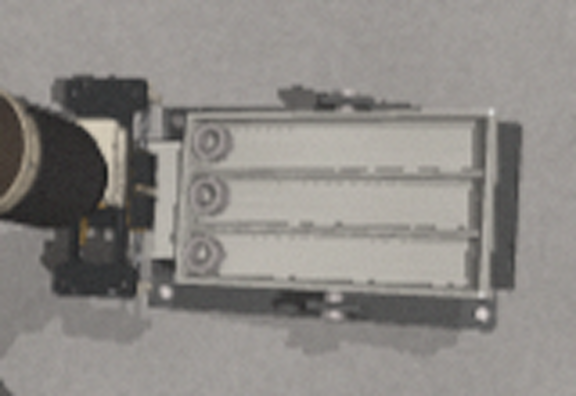

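All three bushes already lie at the front wall: crop (210,140), (208,195) and (205,255). I'll continue onto the stop in small steps.

Call:
{"api": "carry_out", "payload": {
  "moves": [
    [0,-0.2,-0.4,0,0,0,0],
    [0,-0.4,-0.8,0,0,0,0],
    [0,-0.6,-1.2,0,0,0,0],
    [0,-0.8,-1.6,0,0,0,0],
    [0,-1,-2,0,0,0,0]
  ]
}}

```text
time_s: 6.2
tcp_pos: [0.5802, 0.1027, 0.0645]
eef_rot: [-179.8, 69.9, -93.2]
contact_force: [-0.8, -0.7, 4.6]
gripper_width: 0.0003
```

Call:
{"api": "carry_out", "payload": {
  "moves": [
    [0,-0.2,-0.4,0,0,0,0],
    [0,-0.4,-0.8,0,0,0,0],
    [0,-0.6,-1.2,0,0,0,0],
    [0,-0.8,-1.6,0,0,0,0],
    [0,-1,-2,0,0,0,0]
  ]
}}

```text
time_s: 6.7
tcp_pos: [0.5802, 0.1018, 0.0625]
eef_rot: [-179.8, 70.0, -93.2]
contact_force: [-2.0, -0.5, 4.7]
gripper_width: 0.0004
```

Call:
{"api": "carry_out", "payload": {
  "moves": [
    [0,-0.2,-0.5,0,0,0,0],
    [0,-0.4,-1,0,0,0,0],
    [0,-0.6,-1.5,0,0,0,0],
    [0,-0.8,-2,0,0,0,0],
    [0,-1,-2.5,0,0,0,0]
  ]
}}

```text
time_s: 7.2
tcp_pos: [0.5803, 0.1008, 0.06]
eef_rot: [-179.8, 70.0, -93.1]
contact_force: [-1.4, -0.0, 4.4]
gripper_width: 0.0003
```

Call:
{"api": "carry_out", "payload": {
  "moves": [
    [0,-0.2,-0.5,0,0,0,0],
    [0,-0.4,-1,0,0,0,0],
    [0,-0.6,-1.5,0,0,0,0],
    [0,-0.8,-2,0,0,0,0],
    [0,-1,-2.5,0,0,0,0]
  ]
}}

```text
time_s: 7.7
tcp_pos: [0.5803, 0.0998, 0.0576]
eef_rot: [-179.8, 70.0, -93.1]
contact_force: [-1.8, -0.1, 4.0]
gripper_width: 0.0004
```

Call:
{"api": "carry_out", "payload": {
  "moves": [
    [0,-0.2,-0.5,0,0,0,0],
    [0,-0.4,-1,0,0,0,0],
    [0,-0.6,-1.5,0,0,0,0],
    [0,-0.8,-2,0,0,0,0],
    [0,-1,-2.5,0,0,0,0]
  ]
}}

```text
time_s: 8.2
tcp_pos: [0.5804, 0.0988, 0.0551]
eef_rot: [-179.8, 70.0, -93.1]
contact_force: [-1.6, -0.7, 4.1]
gripper_width: 0.0006
```

Call:
{"api": "carry_out", "payload": {
  "moves": [
    [0,-0.2,-0.5,0,0,0,0],
    [0,-0.4,-1,0,0,0,0],
    [0,-0.6,-1.5,0,0,0,0],
    [0,-0.8,-2,0,0,0,0],
    [0,-1,-2.5,0,0,0,0]
  ]
}}

```text
time_s: 8.7
tcp_pos: [0.5804, 0.0978, 0.0526]
eef_rot: [-179.8, 70.0, -93.1]
contact_force: [-0.6, -1.0, 4.6]
gripper_width: 0.0006
```

Call:
{"api": "carry_out", "payload": {
  "moves": [
    [0,-0.2,-0.5,0,0,0,0],
    [0,-0.4,-1,0,0,0,0],
    [0,-0.6,-1.5,0,0,0,0],
    [0,-0.8,-2,0,0,0,0],
    [0,-1,-2.5,0,0,0,0]
  ]
}}

```text
time_s: 9.2
tcp_pos: [0.5804, 0.0968, 0.0501]
eef_rot: [-179.8, 70.0, -93.1]
contact_force: [-1.4, 0.4, 4.7]
gripper_width: 0.0003
```

Call:
{"api": "carry_out", "payload": {
  "moves": [
    [0,-0.2,-0.5,0,0,0,0],
    [0,-0.4,-1,0,0,0,0],
    [0,-0.6,-1.5,0,0,0,0],
    [0,-0.8,-2,0,0,0,0],
    [0,-1,-2.5,0,0,0,0]
  ]
}}

```text
time_s: 9.7
tcp_pos: [0.5805, 0.096, 0.0484]
eef_rot: [-179.7, 69.9, -93.0]
contact_force: [-4.2, 2.5, 14.8]
gripper_width: 0.0006
```

The tray is on the stop: the force rose from 4.5 to about 15 N. I'll ease slightly and hold.

Call:
{"api": "carry_out", "payload": {
  "moves": [
    [0,0,0.3,0,0,0,0],
    [0,0,0.5,0,0,0,0],
    [0,0,0.5,0,0,0,0],
    [0,0,0.5,0,0,0,0],
    [0,0,0.5,0,0,0,0]
  ]
}}

```text
time_s: 10.2
tcp_pos: [0.5805, 0.0961, 0.0488]
eef_rot: [-179.7, 70.0, -93.0]
contact_force: [-3.3, 1.5, 10.9]
gripper_width: 0.0008
```

Call:
{"api": "carry_out", "payload": {
  "moves": [
    [0,0,0,0,0,0,0],
    [0,0,0,0,0,0,0],
    [0,0,0,0,0,0,0],
    [0,0,0,0,0,0,0],
    [0,0,0,0,0,0,0]
  ]
}}

```text
time_s: 10.7
tcp_pos: [0.5805, 0.0961, 0.0487]
eef_rot: [-179.7, 70.0, -93.0]
contact_force: [-4.4, 1.8, 10.8]
gripper_width: 0.0005
```

Call:
{"api": "carry_out", "payload": {
  "moves": [
    [0,0,0,0,0,0,0],
    [0,0,0,0,0,0,0],
    [0,0,0,0,0,0,0],
    [0,0,0,0,0,0,0],
    [0,0,0,0,0,0,0]
  ]
}}

```text
time_s: 11.2
tcp_pos: [0.5805, 0.0961, 0.0487]
eef_rot: [-179.7, 70.0, -93.0]
contact_force: [-3.8, 1.0, 10.8]
gripper_width: 0.0004
```

Call:
{"api": "carry_out", "payload": {
  "moves": [
    [0,0,0,0,0,0,0],
    [0,0,0,0,0,0,0],
    [0,0,0,0,0,0,0],
    [0,0,0,0,0,0,0],
    [0,0,0,0,0,0,0]
  ]
}}

```text
time_s: 11.7
tcp_pos: [0.5805, 0.0961, 0.0487]
eef_rot: [-179.7, 70.0, -93.0]
contact_force: [-3.8, 0.9, 9.8]
gripper_width: 0.0003
```

Call:
{"api": "carry_out", "payload": {
  "moves": [
    [0,0,0,0,0,0,0],
    [0,0,0,0,0,0,0],
    [0,0,0,0,0,0,0],
    [0,0,0,0,0,0,0],
    [0,0,0,0,0,0,0]
  ]
}}

```text
time_s: 12.2
tcp_pos: [0.5805, 0.0961, 0.0487]
eef_rot: [-179.7, 70.0, -93.0]
contact_force: [-3.6, 1.8, 10.6]
gripper_width: 0.0005
```

```bash
python3 - <<'E'
from h import *
im=r.capture("top");s=r.get_state()
print(s["time_s"],s["tcp_pos"],s["contact_force"])
m2=r.capture("side")
cv2.imwrite("pics/t3.png",np.hstack([cv2.resize(x,(390,400),interpolation=2) for x in(im[140:250,210:317],m2[110:260,190:336])]))
E
```

```text
12.25 [0.58049562 0.09613384 0.04872683] [-3.62460149  2.00696934 10.75475955]
```

View pics/t3.png

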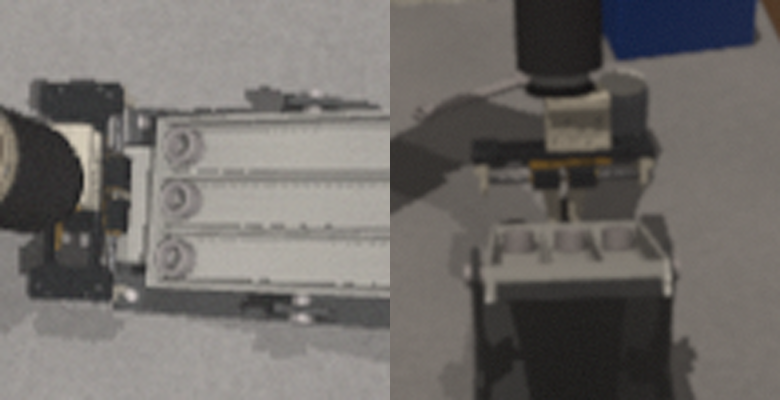

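All three bushes sit at the front wall: top crop (182,147), (180,198) and (176,257). The side crop shows the gripper body clear of the tray. The hold lasted over 2 s at about 6 N above holding force, so I'll ease the tray back up along the same arc.

Call:
{"api": "carry_out", "payload": {
  "moves": [
    [0,0.6,1.5,0,0,0,0],
    [0,1.6,4,0,0,0,0],
    [0,2.8,7,0,0,0,0],
    [0,4,10,0,0,0,0],
    [0,5.2,13,0,0,0,0]
  ]
}}

```text
time_s: 12.8
tcp_pos: [0.5808, 0.1019, 0.0612]
eef_rot: [-179.6, 70.0, -93.0]
contact_force: [0.7, 4.4, 2.4]
gripper_width: 0.0004
```

Call:
{"api": "carry_out", "payload": {
  "moves": [
    [0,1.2,3,0,0,0,0],
    [0,2.4,6,0,0,0,0],
    [0,3.5,9,0,0,0,0],
    [0,4.5,12,0,0,0,0],
    [0,5.5,15,0,0,0,0]
  ]
}}

```text
time_s: 13.3
tcp_pos: [0.5804, 0.1065, 0.0764]
eef_rot: [-179.8, 69.9, -93.1]
contact_force: [1.1, 2.7, 2.4]
gripper_width: 0.0006
```

Call:
{"api": "carry_out", "payload": {
  "moves": [
    [0,1.2,4,0,0,0,0],
    [0,2.4,8,0,0,0,0],
    [0,3.5,12,0,0,0,0],
    [0,4.5,16,0,0,0,0],
    [0,5.5,20,0,0,0,0]
  ]
}}

```text
time_s: 13.8
tcp_pos: [0.5802, 0.112, 0.0964]
eef_rot: [-179.8, 69.9, -93.2]
contact_force: [0.7, 2.4, 2.6]
gripper_width: 0.0006
```

Call:
{"api": "carry_out", "payload": {
  "moves": [
    [0,0.8,4,0,0,0,0],
    [0,1.6,8,0,0,0,0],
    [0,2.4,12,0,0,0,0],
    [0,3.2,16,0,0,0,0],
    [0,4,20,0,0,0,0]
  ]
}}

```text
time_s: 14.3
tcp_pos: [0.5803, 0.1159, 0.1164]
eef_rot: [-179.8, 69.9, -93.2]
contact_force: [0.8, 1.7, 2.3]
gripper_width: 0.0006
```

Call:
{"api": "carry_out", "payload": {
  "moves": [
    [0,0.4,4,0,0,0,0],
    [0,0.8,8,0,0,0,0],
    [0,1.2,12,0,0,0,0],
    [0,1.6,16,0,0,0,0],
    [0,2,20,0,0,0,0]
  ]
}}

```text
time_s: 14.8
tcp_pos: [0.5802, 0.1178, 0.1364]
eef_rot: [-179.8, 69.9, -93.2]
contact_force: [1.3, 1.2, 2.3]
gripper_width: 0.0004
```

Call:
{"api": "carry_out", "payload": {
  "moves": [
    [0,0.2,2,0,0,0,0],
    [0,0.4,4,0,0,0,0],
    [0,0.6,6,0,0,0,0],
    [0,0.8,8,0,0,0,0],
    [0,1,10,0,0,0,0]
  ]
}}

```text
time_s: 15.3
tcp_pos: [0.5801, 0.1186, 0.1461]
eef_rot: [-179.9, 69.9, -93.3]
contact_force: [1.3, -0.4, 2.4]
gripper_width: 0.0003
```

Call:
{"api": "carry_out", "payload": {
  "moves": [
    [0,0,1,0,0,0,0],
    [0,0,2,0,0,0,0],
    [0,0,3,0,0,0,0],
    [0,0,4,0,0,0,0],
    [0,0,5,0,0,0,0]
  ]
}}

```text
time_s: 15.8
tcp_pos: [0.5801, 0.1188, 0.151]
eef_rot: [-179.9, 69.9, -93.2]
contact_force: [0.8, -2.0, 3.3]
gripper_width: 0.0005
```

Call:
{"api": "carry_out", "payload": {
  "moves": [
    [0,0,1,0,0,0,0],
    [0,0,2,0,0,0,0],
    [0,0,3,0,0,0,0],
    [0,0,4,0,0,0,0],
    [0,0,5,0,0,0,0]
  ]
}}

```text
time_s: 16.3
tcp_pos: [0.5802, 0.1191, 0.1559]
eef_rot: [-179.8, 70.0, -93.2]
contact_force: [-0.0, 0.2, -0.6]
gripper_width: 0.0004
```

Call:
{"api": "carry_out", "payload": {
  "moves": [
    [0,2,6,0,0,0,0],
    [0,6,16,0,0,0,0],
    [0,10,30,0,0,0,0],
    [0,15,45,0,0,0,0],
    [0,20,60,0,0,0,0]
  ]
}}

```text
time_s: 16.8
tcp_pos: [0.5804, 0.1395, 0.2176]
eef_rot: [-179.7, 70.0, -93.0]
contact_force: [-0.8, -0.2, 0.1]
gripper_width: 0.0004
```

Call:
{"api": "carry_out", "payload": {
  "moves": [
    [-10,20,0,0,0,0,0],
    [-20,40,0,0,0,0,0],
    [-30,60,0,0,0,0,0],
    [-40,80,0,0,0,0,0],
    [-40,80,0,0,0,0,0]
  ]
}}

```text
time_s: 17.3
tcp_pos: [0.5399, 0.2215, 0.217]
eef_rot: [-179.6, 70.0, -92.9]
contact_force: [-0.8, 0.3, -0.7]
gripper_width: 0.0007
```

```bash
python3 - <<'E'
from h import *
im=r.capture("top");s=r.get_state()
print(s["time_s"],s["tcp_pos"],s["contact_force"])
m2=r.capture("side")
cv2.imwrite("pics/t4.png",np.hstack([cv2.resize(x,(390,400),interpolation=2) for x in(im[140:250,210:317],m2[110:260,190:336])]))
g=cv2.cvtColor(im,cv2.COLOR_BGR2GRAY)
for z in(.153,):
  print([proj("top",[hinge+d*.1205+hy*y+[0,0,z-.145+.018]]).round(1) for y in(-.05,0,.05)])
# bystander change vs first picture
a0=cv2.imread("pics/top0.png")
for n,(u,v) in dict(can=(173,167),cover=(392,212),wrench=(138,218)).items():
  t=a0[v-25:v+25,u-25:u+25];w=im[v-35:v+35,u-35:u+35]
  print(n,cv2.minMaxLoc(cv2.matchTemplate(w,t,5))[1::2])
E
```

```text
17.35 [0.54015826 0.22045387 0.21685778] [ 0.02347529 -0.18092314 -0.73291533]
[array([[256.6, 176.6]]), array([[255.7, 192.3]]), array([[254.9, 208.1]])]
can (0.40564802289009094, (8, 6))
cover (0.9948448538780212, (10, 10))
wrench (0.1238292008638382, (10, 10))
```

View pics/t4.png

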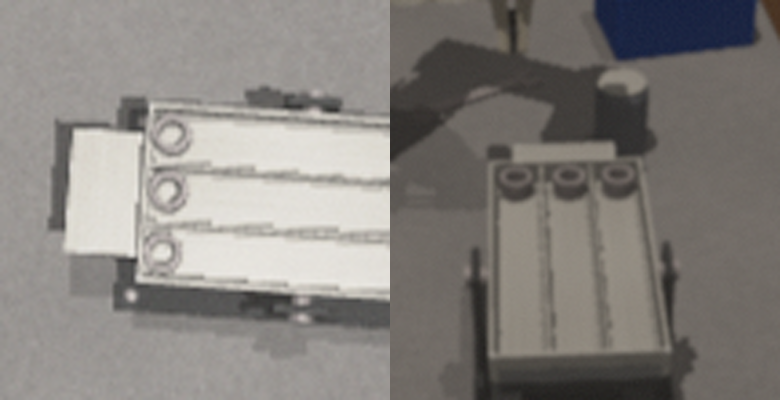

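The tray is level. The bushes are at top crop (170,135), (167,192) and (161,252), i.e. u≈256,v≈177–209, matching the spots predicted for contact with the front wall. The can is unmoved in the side view at (277,151). I'm handing in.

```bash
python3 -c "
from plant import r
print(r.close_job())"
```

```text
the job is handed in; nothing more can be done
None
```

I tilted the tray onto its rubber stop, and all three bushes slid to the front wall without the robot touching them. I then eased the tray back to level, let go and handed the job in at about 17 s. No verdict was reported.

- **Pressing:** With the fingers shut, I pressed the lip down along its arc. The force jumped from 4.5 N to about 15 N when the tray met the stop, the highest reading I took. I eased to about 11 N, roughly 6 N more than holding takes, and held that for 2 s.
- **Return:** I brought the tray up at no more than 4 mm per 0.1 s. The readings showed contact down to the last few millimetres, and the force fell to about zero at the level height.
- **Bushes:** In the last top picture their pixels match the predicted front-wall positions (about 120 mm in front of the tray's middle) within about a pixel. The tray looks level in both views.
- **Bystanders:** The cover matched its first picture exactly. The can's match in the top view was poor (0.41), probably because it was in shadow, but the side view shows it unmoved. The wrench check was inconclusive (match 0.12) because the arm was in the way. No move was planned near it.

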